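# Open the stock drawer and scan the pack

## Robot

A 7-joint arm with a two-finger parallel gripper is mounted at the origin on the work surface. World frame = base frame: x ahead of the robot, y to its left, z up, the work surface at z = 0. Lengths are in m, angles in degrees, forces in N, time in s.
With the tool pointing down it reaches from about 0.425 to 0.875 m from the base axis. Payload 8.4 kg.
Tool frame: the origin (TCP) lies between the finger pads; the fingertips stand 22 mm ahead of it and the grasp point (between the pads) lies 3 mm ahead of it (bot.tcp_to_tips is the distance from the TCP to the fingertips, in m); z points along the fingers, y is the line along which they close (so a half turn about z gives the same grasp; the last joint's range is limited). The gripper opens to 87 mm and grips with 3 to 60 N. Pads are 19 mm wide; open, the fingers measure 117 mm over their backs; the gripper's body (75 mm by 190 mm) begins 51 mm behind the grasp point.
Start: joints at [67.712, 19.091, 2.286, 83.961, -0.768, 76.965, -3.352], TCP at [0.186, -0.623, 0.245] pointing down, gripper open.
Joint ranges: [-147.57, 147.57], [-21.85, 119.76], [-74.77, 79.35], [14.55, 137.4], [-85.83, 265.84], [4.83, 119.75], [-152.11, 152.11]. Speed limits (degrees/s): [127.2, 127.2, 159.86, 159.86, 180, 180, 180].

## Interface

Orientations are given as [roll, pitch, yaw] about the fixed x, y, z axes, in that order (R = Rz(yaw) Ry(pitch) Rx(roll)).
In Python, from rig import bot, imaging gives the robot as it stands.
- The arm moves only by the tool move_arm, never from a script. Its argument "targets" is text: rows parted by semicolons, each of 6 numbers parted by spaces: the shift along the tool's x, y, z in mm, then the turn, a rotation vector about the tool's x, y, z in degrees. In form: tx ty tz wx wy wz; .... A call has 1 to 5 rows; each row shifts and turns the commanded pose from where the row before left it, along the tool's axes as they then stand; what a row does not reach is not made up. A row lasts 1/8 s, in which the tool goes at most 62.5 mm and 10.7 degrees, less where a joint would pass 70% of its speed; a pose out of reach is approached as far as the arm can. A call is refused whole if a number of a shift passes 62.5 or a number of a turn 10.7, either way. A call with a gripper value outside its range is refused whole. "claw" is the opening, from 0 (shut) to 1 (fully open), set as the call begins (left out, the last holds). The fingers move at their own pace and stop on an object; "newtons" is the grip in N (left out, the last holds). Time passes only in rows, so rows that do not move let the fingers close. It gives the time, the measured TCP pose, the force, the opening and the grip force at its end, in the units of the state.
- bot.get_state(): the state, without advancing time (a new reading comes with each control period).
- imaging.grab_frame(name): name is "side" or "top" or "wrist"; returns the picture (384x512x3 uint8, red, green, blue); there is no depth.
- imaging.camera_model(name): a dict with "K" (3x3 intrinsics, pixels), "dist_coeffs" ([k1, k2, p1, p2, k3] as OpenCV has them; the pictures are not rectified), "T" (4x4, takes a point from camera to world coordinates). Camera axes: x right, y up, looking along -z (the intrinsics and any distortion apply to the point x, -y, -z); pixel columns grow to the right and rows downward; lengths in m; the calibration is good to about 2 mm. A picture is of the moment at which its call begins: read the wrist's pose just before it. camera_model takes no time and is no camera call; for the wrist camera it gives the pose at the moment of the call.
- bot.finish_job(): hands the job in; it is judged then, once.
The state is a dict: "clock": time; "joints": joint angles; "dq": joint speeds; "joint_efforts": joint torques, N m; "tcp_pos": TCP position; "orientation": TCP orientation; "contact_force": force on the tool from outside, world axes, zero at the start; "torque": the same for the moment, N m; "finger_gap": finger opening in m; "finger_force": force on a finger pad.
Only numpy, scipy, OpenCV 4.12 (cv2) and the standard library are available. Lean on these libraries where they do the work, as an engineer would, in place of code of your own. Each camera call takes 0.05 s, during which the arm holds its last target. There are 200 camera calls.

## Task

Pull the red-handled drawer all the way out to its stop and leave it out. Then take the scanner from its holder, hold it still for a second about 7 cm from the middle of the barcode label on the pack in that drawer, pointing squarely at the label without touching the pack, and put it back standing in its holder, set down gently before you let go. Leave the blue-handled drawer shut and everything else on the counter where it is.

Things in the scene. Friction and masses are not known exactly. Their poses are not given: they have to be found in the camera images.
- red_unit: Low wooden unit with one red-handled drawer, 260 (x) x 180 x 115 mm, facing its own -x; origin on the counter right below the grip point of the shut drawer's handle. Shut drawer's face at x 36 mm. Its top board (z 115-130 mm) overhangs the front to x 8 mm, over the handle's root; a black receipt printer on it, front at x 115 mm, rises to z 205 mm (paper slip to 250 mm). Fixed.
- red_drawer (a joint): How far the red-handled drawer is pulled out, along the red unit's -x: 0 shut, 0.130 m at its stop. Slides stiffly (2 N) and stays where it is left. Drawer front 172 mm wide, top edge at z = 107 mm; the side walls' top edges are at z = 85 mm.
- red_drawer_handle (a point): Grip point on the red handle's neck, z 70 mm, 36 mm out from the drawer face. Neck 18 mm wide (y) x 26 mm tall along the unit's x; its head (28 wide, 34 tall, 15 thick) begins 10 mm further out. Axes as the unit's. Shut, the board's edge is 8 mm behind and 45 mm above this point, so a vertical gripper does not fit: tilt the tool, hand leaning to the robot.
- pack: Yellow chopstick pack, 100 x 60 x 16 mm, on a slope in the red-handled drawer, up to 35 mm to either side, with a white barcode label 46 x 40 mm in the middle of its upper face. Origin: label centre; z points out of the label, 35 degrees from vertical towards the drawer front; y across the drawer. Hidden until the drawer is out.
- holder: Scanner holder: an open-topped blue box on a black foot 110 x 100 x 6 mm. Outer 62 (x) x 70 (y) mm, walls 4 mm, rim at z = 62 mm, inner floor at z = 10 mm. Origin at the centre of the underside on the counter. Fixed.
- scanner: Stick-shaped barcode scanner, 150 mm long, 160 g, nose down in the holder. Black nose 36 (x) x 44 (y) x 34 mm, above it a grey grip 28 (x) x 34 (y) mm up to the orange tail end. Origin: centre of the red window in the nose's end face; z runs to the tail, the beam leaves along -z. A half turn about z makes no difference.
- scanner_window (a point): Centre of the scanner's red window, in its nose's end face (the scanner's origin).
- scanner_tail (a point): Centre of the scanner's tail end, 150 mm from the window along its z.
- blue_drawer (a joint): How far the blue-handled drawer of the neighbouring unit (same build, with a white telephone on it) is pulled out, 0 shut. To be left shut.
- blue_unit: The neighbouring unit with the blue-handled drawer, same sizes, a telephone up to z = 195 mm on it. Origin likewise. Fixed.
- dispenser: Blue tape dispenser with red tape roll, 150 x 60 x 86 mm, origin at the centre of its underside. Bystander.
- calculator: Blue calculator, 110 x 150 x 21 mm, lying flat, origin at the centre of its underside. Bystander.
- mug: White mug, 76 mm across, 85 mm tall, handle at +y, origin at the centre of its underside. Bystander.
- tin: Metal tin with chopsticks, 72 mm across, 106 mm tall with its contents, origin at the centre of its underside. Bystander.
- glue: Small white glue jar with orange cap, 36 mm across, 65 mm tall, between the two units' drawers; origin at the centre of its underside. Bystander.
- flatpack: Brown cardboard pack of chopsticks, 200 x 60 x 17 mm, lying flat, origin at the centre of its underside. Bystander.
Mind the look-alikes: they are no part of the job. There is more than one size of the scanner; the job needs the middle-sized.

How it is judged (in metres and radians):
On the way, in this order (a step that is already met when the one before it is completed fails the run):
1. the red-handled drawer is out at its stop (within 8 mm of 130 mm) (value of joint red_drawer above 0.122 m), for 0.2 s.
2. drawer out; the gripped scanner held still 0.8 s, window 40 to 110 mm in front of the label, within 20 mm of its centre each way, pointing within 15 degrees of square onto it (value of joint red_drawer above 0.12 m and x of scanner_window in the frame of pack between -0.02 and 0.02 m and y of scanner_window in the frame of pack between -0.02 and 0.02 m and z of scanner_window in the frame of pack between 0.04 and 0.11 m and z of scanner_tail in the frame of pack above 0.15 m and angle between the z axis of scanner and the z axis of pack, either way round below 0.26 rad and linear speed of scanner below 0.03 m/s and angular speed of scanner below 0.25 rad/s and contact force between the fingers and scanner above 0.5 N), for 0.8 s.
3. the scanner is back in its holder, within 9 mm of the holder's floor, while still gripped (x of scanner in the frame of holder between -0.02 and 0.02 m and y of scanner in the frame of holder between -0.02 and 0.02 m and z of scanner in the frame of holder below 0.019 m and angle between scanner's own z axis and vertical below 0.2 rad and contact force between the fingers and scanner above 0.5 N), for 0.1 s.
At the end, for the whole second after the job is handed in: The red-handled drawer is out by more than 120 mm, the blue-handled one is shut (under 20 mm), and the scanner stands released and at rest in its holder: within 20 mm of its centre each way, nose within 9 mm of its floor, tilted less than 11 degrees (value of joint red_drawer above 0.12 m and value of joint blue_drawer below 0.02 m and x of scanner in the frame of holder between -0.02 and 0.02 m and y of scanner in the frame of holder between -0.02 and 0.02 m and z of scanner in the frame of holder below 0.019 m and angle between scanner's own z axis and vertical below 0.2 rad and linear speed of scanner below 0.02 m/s and contact force between the fingers and scanner below 0.1 N); the robot touches nothing.
It fails at once if the scanner touches the pack (over 1 N) (contact force between scanner and pack above 1 N).
It fails at once if the blue-handled drawer is pulled out more than 30 mm (value of joint blue_drawer above 0.03 m).
It fails at once if a bystander is shifted by more than 30 mm or tipped over (more than 30 degrees) (distance of any of dispenser, calculator, mug, tin, glue, flatpack from where it was at the start of the episode above 0.03 m or angle between any of dispenser, calculator, mug, tin, glue, flatpack's own z axis and vertical above 0.52 rad).
It also fails if it takes over 72 s, if anything falls off the work surface, if the arm or the gripper's body presses on something with over 40 N, if the wrist force passes 120 N, or if a joint passes its speed limit or range.

## Working session

There is one attempt and no reset: what is moved stays moved. The work goes in short steps, Python scripts to look and compute and a tool call to move; the robot and the scene stay as the last step left them, time stands still between calls to the robot, and variables do not carry over. Pictures are saved under pics/ and viewed, at most 10 in all, crops included, and the job is handed in when it is done.

Besides the shell and the picture viewer there is one more tool, called after "Emit:" as a command line: name --argument value ..., lists and objects as JSON in quotes. move_arm: Moves the arm, as the interface text tells. Its arguments: {"type":"object","properties":{"targets":{"type":"string"},"claw":{"type":"number"},"newtons":{"type":"number"}},"required":["targets"]}

```bash
mkdir -p pics
cat > h.py <<'E'
import numpy as np, cv2
from rig import bot, imaging
from scipy.spatial.transform import Rotation as R
def save(img,name): cv2.imwrite('pics/'+name,cv2.cvtColor(img,cv2.COLOR_RGB2BGR))
def ray(m,px):
    K=np.array(m['K'],float);d=np.array(m['dist_coeffs'],float);T=np.array(m['T'],float)
    p=cv2.undistortPoints(np.array(px,float).reshape(-1,1,2),K,d).reshape(-1,2)
    v=np.c_[p[:,0],-p[:,1],-np.ones(len(p))]@T[:3,:3].T
    return T[:3,3],v
def onz(m,px,z):
    o,v=ray(m,px); return o+v*((np.asarray(z)-o[2])/v[:,2])[:,None]
def proj(m,P):
    K=np.array(m['K'],float);d=np.array(m['dist_coeffs'],float);T=np.array(m['T'],float)
    c=(np.array(P,float).reshape(-1,3)-T[:3,3])@T[:3,:3]*[1,-1,-1]
    return cv2.projectPoints(c,np.zeros(3),np.zeros(3),K,d)[0].reshape(-1,2)
def tri(m1,p1,m2,p2):
    o1,v1=ray(m1,p1);o2,v2=ray(m2,p2);v1=v1[0]/np.linalg.norm(v1[0]);v2=v2[0]/np.linalg.norm(v2[0])
    s=np.linalg.lstsq(np.c_[v1,-v2],o2-o1,rcond=None)[0]
    a=o1+s[0]*v1;b=o2+s[1]*v2
    return (a+b)/2,np.linalg.norm(a-b)
E
python3 - <<'E'
from h import *
a=imaging.grab_frame('top');b=imaging.grab_frame('side')
save(cv2.resize(a,(800,600),interpolation=2),'top0.png');save(cv2.resize(b,(800,600),interpolation=2),'side0.png')
np.save('top0.npy',a);np.save('side0.npy',b)
s=bot.get_state();print(s['clock'],s['tcp_pos'],s['orientation'],s['finger_gap'])
for n in('top','side','wrist'):
    T=np.array(imaging.camera_model(n)['T']);print(n,T.round(3).tolist())
E
```

```text
0.1 [ 0.18562458 -0.62254126  0.24376264] [-1.79919028e+02  5.18701953e-03  1.66029439e+01] 0.08695226433495461
top [[-0.014, 0.996, -0.086, 0.464], [-1.0, -0.014, 0.003, -0.018], [0.002, 0.086, 0.996, 1.284], [0.0, 0.0, 0.0, 1.0]]
side [[0.983, 0.097, -0.159, 0.388], [-0.186, 0.514, -0.838, -0.902], [-0.0, 0.852, 0.523, 0.658], [0.0, 0.0, 0.0, 1.0]]
wrist [[0.286, 0.924, 0.252, 0.254], [-0.958, 0.276, 0.073, -0.601], [-0.002, -0.263, 0.965, 0.383], [0.0, 0.0, 0.0, 1.0]]
```

View pics/top0.png

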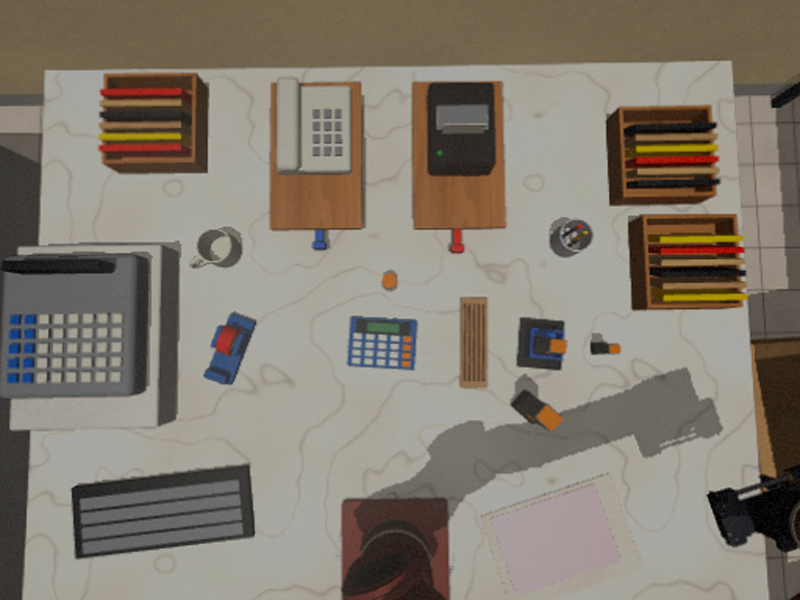

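View pics/side0.png

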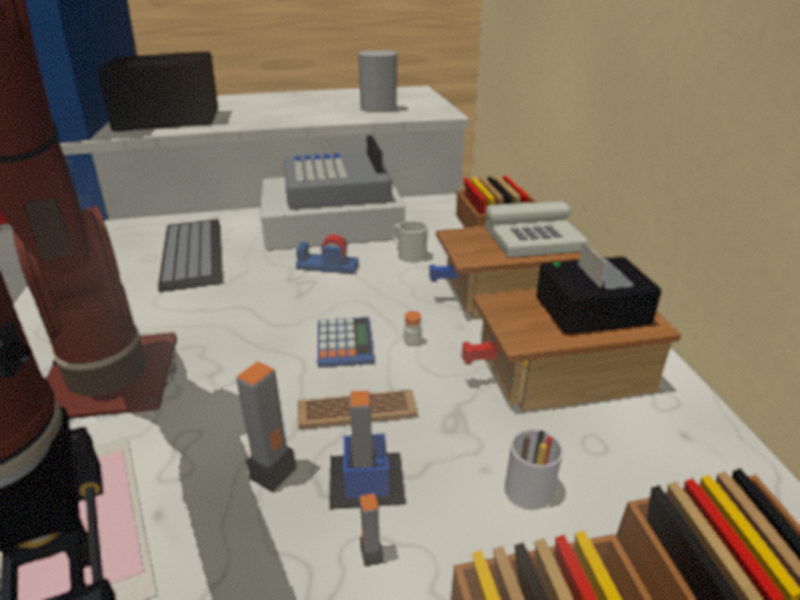

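The top view (800×600 scale) shows the red handle at (457,240), the holder at about (541,343) with its scanner's orange tail at (557,346), and a big decoy at (540,410). A small decoy is at (605,348), the flatpack at (473,340) and the glue at (390,280). The side view matches.

Run:
```python
from h import *
top=np.load('top0.npy');side=np.load('side0.npy');mt=imaging.camera_model('top');ms=imaging.camera_model('side')
def comp(img,lo,hi,box,amin=8):
    h=cv2.cvtColor(img,cv2.COLOR_RGB2HSV);m=cv2.inRange(h,lo,hi)
    k=np.zeros_like(m);x0,y0,x1,y1=[int(v*.64) for v in box];k[y0:y1,x0:x1]=255;m&=k
    n,l,s,c=cv2.connectedComponentsWithStats(m)
    out=[]
    for i in range(1,n):
        if s[i,4]>=amin:
            r=cv2.minAreaRect(np.argwhere(l==i)[:,::-1].astype(np.float32));out.append((s[i].tolist(),c[i],r))
    return out
red=comp(top,(0,150,80),(6,255,255),(430,215,490,270));print('red',red)
bl=comp(top,(100,120,40),(125,255,255),(515,310,572,375));print('holder blue',bl)
og=comp(top,(7,140,100),(18,255,255),(540,330,575,360));print('tail top',og)
ogs=comp(side,(5,120,90),(18,255,255),(340,385,375,412));print('tail side',ogs)
wood=comp(top,(5,60,60),(18,200,255),(405,75,512,235),200);print('board',wood)
dk=comp(top,(0,0,0),(179,255,70),(510,310,572,378),50);print('foot',dk)
fp=comp(top,(5,60,60),(20,200,255),(450,290,495,392),50);print('flat',fp)
for n,l,z in(('red',red,.075),('blue',bl,.062),('tail',og,.16),('board',wood,.13),('foot',dk,.006),('flat',fp,.017)):
    for s,c,r in l: print(n,onz(mt,[c],z)[0].round(4),onz(mt,cv2.boxPoints(r),z).round(4)[:,:2].tolist())
if og and ogs: print(tri(mt,og[0][1],ms,ogs[0][1]))
```

```text
red [([289, 146, 8, 16, 88], array([292.15909091, 153.84090909]), ((292.5, 153.5), (15.0, 7.0), 90.0))]
holder blue [([339, 210, 22, 20, 148], array([347.7972973 , 218.29054054]), ((349.2766418457031, 219.62689208984375), (20.732891082763672, 18.452985763549805), 4.085616588592529))]
tail top [([352, 217, 10, 9, 76], array([356.67105263, 220.98684211]), ((356.5, 221.0), (8.0, 9.0), 90.0))]
tail side [([224, 251, 13, 9, 103], array([230.17475728, 254.93203883]), ((230.0, 255.0), (8.0, 12.0), 90.0))]
board [([264, 52, 60, 95, 3088], array([291.49060881, 112.78465026]), ((293.5, 99.0), (94.0, 59.0), 90.0))]
foot [([331, 204, 30, 33, 454], array([342.16960352, 219.77312775]), ((345.271484375, 219.83493041992188), (27.628013610839844, 30.804494857788086), 4.236394882202148)), ([341, 215, 18, 14, 128], array([346.8515625, 220.9140625]), ((349.75604248046875, 221.09201049804688), (18.33576011657715, 11.001455307006836), 10.304845809936523))]
flat [([294, 190, 18, 58, 982], array([302.94806517, 218.72199593]), ((302.5, 218.5), (57.0, 17.0), 90.0))]
red [ 0.6697 -0.1445  0.075 ] [[0.6965, -0.1345], [0.6961, -0.158], [0.6453, -0.1568], [0.6456, -0.1334]]
blue [ 0.4517 -0.3265  0.062 ] [[0.4197, -0.2936], [0.4808, -0.3001], [0.4749, -0.369], [0.4139, -0.3622]]
tail [ 0.4441 -0.3286  0.16  ] [[0.4565, -0.3147], [0.4561, -0.3423], [0.4317, -0.3413], [0.4321, -0.3138]]
board [ 0.7944 -0.1396  0.13  ] [[0.9986, -0.054], [0.9957, -0.2471], [0.6843, -0.2382], [0.687, -0.049]]
foot [ 0.4463 -0.3208  0.006 ] [[0.397, -0.278], [0.5036, -0.2895], [0.4952, -0.3856], [0.3887, -0.3734]]
foot [ 0.4421 -0.337   0.006 ] [[0.4288, -0.3118], [0.4663, -0.32], [0.454, -0.3824], [0.4166, -0.3741]]
flat [ 0.4519 -0.1827  0.017 ] [[0.552, -0.1541], [0.5512, -0.2133], [0.3548, -0.2079], [0.3556, -0.1494]]
(array([ 0.44472497, -0.329682  ,  0.15627637]), np.float64(0.0014078209959187532))
```

```bash
cat >> h.py <<'E'
def plan(pos,rpy,n,p0=None,r0=None):
    "n rows from the present pose to pos/rpy, in tool axes"
    s=bot.get_state()
    p=np.array(s['tcp_pos'] if p0 is None else p0);r=R.from_euler('xyz',s['orientation'] if r0 is None else r0,degrees=True)
    t=R.from_euler('xyz',rpy,degrees=True);w=(r.inv()*t).as_rotvec()/n;d=(np.array(pos)-p)/n
    for i in range(n):
        print(*(r.inv().apply(d)*1000).round(1),*np.degrees(w).round(2),sep=' ',end=';\n'); r=r*R.from_rotvec(w)
E
python3 - <<'E'
from h import *
mt=imaging.camera_model('top')
print(onz(mt,np.array([[412,228],[505,228],[412,82],[503,82]])*.64,.13).round(4))
print((R.from_euler('xyz',[180,0,0],degrees=True)*R.from_rotvec([0,30,0],degrees=True)).as_euler('xyz',degrees=True))
plan([.48,-.145,.30],[180,-30,0],12)
E
```

```text
[[ 0.6873 -0.0479  0.13  ]
 [ 0.6845 -0.2388  0.13  ]
 [ 0.997  -0.0529  0.13  ]
 [ 0.9941 -0.2436  0.13  ]]
[180. -30.   0.]
34.9 -31.1 -4.6 -0.37 2.48 1.35;
34.3 -31.9 -3.3 -0.37 2.48 1.35;
33.7 -32.7 -2.1 -0.37 2.48 1.35;
32.9 -33.5 -0.9 -0.37 2.48 1.35;
32.2 -34.2 0.3 -0.37 2.48 1.35;
31.3 -35.0 1.5 -0.37 2.48 1.35;
30.4 -35.7 2.6 -0.37 2.48 1.35;
29.4 -36.5 3.7 -0.37 2.48 1.35;
28.3 -37.2 4.7 -0.37 2.48 1.35;
27.2 -37.9 5.6 -0.37 2.48 1.35;
26.1 -38.5 6.6 -0.37 2.48 1.35;
24.9 -39.2 7.4 -0.37 2.48 1.35;
```

Emit:
move_arm --targets "0 0 -55 0 0 0; 35 -31 0 0 2.5 1.4; 35 -32 0 0 2.5 1.4; 34 -33 0 0 2.5 1.4; 33 -34 0 0 2.5 1.4" --claw 1

```text
clock: 0.72
tcp_pos: [0.2861, -0.4612, 0.3082]
orientation: [-179.4, -10.0, 10.9]
contact_force: [-0.1, -0.0, 0.3]
finger_gap: 0.0869
finger_force: 0.0
```

Emit:
move_arm --targets "32 -34 0 0 2.5 1.4; 31 -35 1.5 0 2.5 1.4; 30 -36 2.5 0 2.5 1.4; 29 -36 3.5 0 2.5 1.4; 28 -37 4.5 0 2.5 1.4"

```text
clock: 1.35
tcp_pos: [0.4071, -0.2642, 0.3389]
orientation: [-177.3, -22.4, 3.3]
contact_force: [0.2, 0.4, -0.4]
finger_gap: 0.0871
finger_force: 0.0
```

Run:
```python
from h import *
s=bot.get_state();print(s['clock'],s['tcp_pos'],s['orientation'],s['joints'])
plan([.575,-.145,.20],[180,-30,0],5)
```

```text
1.35 [ 0.4070978  -0.26419251  0.33888308] [-177.32484888  -22.36568753    3.25638633] [ 54.80772495 -11.83159127 -12.48326015 108.7219577  -21.60178022
  69.94608721 -38.76685349]
21.7 -20.1 39.9 -0.82 1.54 0.55;
20.4 -20.8 40.2 -0.82 1.54 0.55;
19.1 -21.6 40.4 -0.82 1.54 0.55;
17.8 -22.4 40.6 -0.82 1.54 0.55;
16.5 -23.1 40.8 -0.82 1.54 0.55;
```

Emit:
move_arm --targets "20 -18 38 -0.8 1.3 0.5; 20 -19 38 -0.8 1.3 0.5; 19 -20 38 -0.8 1.3 0.5; 17 -20 38 -0.8 1.3 0.5; 0 0 0 0 0 0"

```text
clock: 1.98
tcp_pos: [0.5337, -0.1752, 0.231]
orientation: [-179.4, -27.3, 1.1]
contact_force: [-0.3, 0.5, 1.2]
finger_gap: 0.087
finger_force: 0.0
```

Run:
```python
from h import *
m=imaging.camera_model('wrist');a=imaging.grab_frame('wrist');np.save('w1.npy',a);save(a,'w1.png')
s=bot.get_state();print(s['clock'],s['tcp_pos'],s['orientation'],s['joints'])
G=np.array([.6735,-.145,.07])
print(proj(m,[G,G+[-.025,0,.017],G+[.008,0,.045]]))
h=cv2.cvtColor(a,cv2.COLOR_RGB2HSV);k=cv2.inRange(h,(0,150,80),(6,255,255))
n,l,st,c=cv2.connectedComponentsWithStats(k)
print([(st[i].tolist(),c[i]) for i in range(1,n) if st[i,4]>40])
```

```text
2.025 [ 0.53340735 -0.17712953  0.23235952] [-179.49658523  -27.32216433    1.06583173] [ 48.32103292  -5.5042288  -26.37732011 117.09205704 -18.9866397
  43.98674507 -56.36284313]
[[240.12538157 131.14817293]
 [238.11698954 145.357507  ]
 [237.20577555 106.77883284]]
[([224, 102, 24, 54, 937], array([236.55176094, 130.37780149]))]
```

View pics/w1.png

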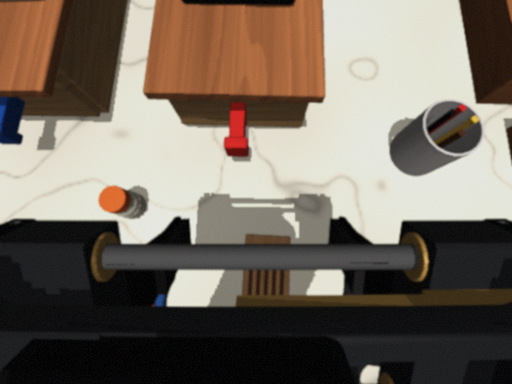

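The wrist view shows the red handle head at columns 224–248, rows ~132–156, and the board's front edge at rows ~95–100. The glue is at (115,200) and the tin at (440,140).

Run:
```python
from h import *
m=imaging.camera_model('wrist');a=np.load('w1.npy')
print(onz(m,[[236,155.5]],.053),onz(m,[[236,137.5]],.087),onz(m,[[146,93],[326,98]],.13),onz(m,[[148,98],[325,102]],.115))
h=cv2.cvtColor(a,cv2.COLOR_RGB2HSV)
for r in range(100,158,3): print(r,h[r,236].tolist(),np.where((h[r,:,1]>150)&((h[r,:,0]<7))&(h[r,:,2]>80))[0][[0,-1]])
print([ (r,h[r,200].tolist()) for r in range(88,108,2)])
```

```text
[[ 0.64845232 -0.14167239  0.053     ]] [[ 0.65857125 -0.14432473  0.087     ]] [[ 0.6882907  -0.05332475  0.13      ]
 [ 0.68563433 -0.23940483  0.13      ]] [[ 0.6912863  -0.04909189  0.115     ]
 [ 0.68970966 -0.24180046  0.115     ]]Traceback (most recent call last):
  File "<stdin>", line 5, in <module>
IndexError: index 0 is out of bounds for axis 0 with size 0
```

Run:
```python
from h import *
plan([.6235,-.144,.142],[180,-30,-0.8],3)
print('then');plan([.664,-.144,.0725],[180,-30,-0.8],3,[.6235,-.144,.142],[180,-30,-.8])
```

```text
13.0 -10.1 40.7 -0.47 0.89 0.54;
12.3 -10.6 40.8 -0.47 0.89 0.54;
11.6 -11.0 40.9 -0.47 0.89 0.54;
then
0.1 -0.2 26.8 0.0 0.0 0.0;
0.1 -0.2 26.8 0.0 0.0 0.0;
0.1 -0.2 26.8 0.0 0.0 0.0;
```

Emit:
move_arm --targets "13 -10 41 -0.5 0.9 0.5; 12 -10.5 41 -0.5 0.9 0.5; 11.5 -11 41 -0.5 0.9 0.5; 0 0 0 0 0 0; 0 0 0 0 0 0"

```text
clock: 2.65
tcp_pos: [0.6237, -0.1474, 0.1436]
orientation: [179.7, -30.2, -0.8]
contact_force: [0.3, 0.4, 0.3]
finger_gap: 0.0868
finger_force: 0.0
```

Run:
```python
from h import *
m=imaging.camera_model('wrist');a=imaging.grab_frame('wrist')
h=cv2.cvtColor(a,cv2.COLOR_RGB2HSV);k=cv2.inRange(h,(0,150,80),(6,255,255))|cv2.inRange(h,(174,150,80),(179,255,255))
n,l,st,c=cv2.connectedComponentsWithStats(k)
print([(st[i].tolist(),c[i]) for i in range(1,n) if st[i,4]>40])
i=1+np.argmax(st[1:,4]);b=np.argwhere(l==i)
for r in range(st[i,1],st[i,1]+st[i,3],4):
    q=b[b[:,0]==r,1];print(r,q.min(),q.max(),end=' | ')
G=np.array([.677,-.144,.07]);print(proj(m,[G+[-.025,-.014,-.017],G+[-.025,.014,-.017],G+[-.025,-.014,.017],G+[-.025,.014,.017]]))
plan([.664,-.144,.0725],[180,-30,-0.8],3);s=bot.get_state();print(s['tcp_pos'],s['orientation'])
```

```text
[([236, 157, 35, 70, 1707], array([252.71411834, 194.61042765]))]
157 243 263 | 161 242 263 | 165 242 263 | 169 242 263 | 173 242 263 | 177 243 262 | 181 243 262 | 185 243 262 | 189 243 262 | 193 243 262 | 197 243 263 | 201 243 262 | 205 242 265 | 209 237 269 | 213 236 270 | 217 236 269 | 221 238 268 | 225 239 267 | [[272.28364185 220.92813667]
 [240.87346071 221.42212178]
 [274.41802525 214.29048184]
 [238.22422367 214.8532207 ]]
-0.5 -1.6 27.4 0.11 -0.07 -0.01;
-0.4 -1.5 27.4 0.11 -0.07 -0.01;
-0.4 -1.4 27.4 0.11 -0.07 -0.01;
[ 0.62387039 -0.14761384  0.14417316] [179.67218763 -30.20642432  -0.81890685]
```

Emit:
move_arm --targets "0 -3 27 0 0 0; 0 -3 27 0 0 0; -0.5 0 27 0 0 0; 0 0 0 0 0 0; 0 0 0 0 0 0"

```text
clock: 3.32
tcp_pos: [0.6644, -0.1418, 0.0742]
orientation: [179.7, -30.2, -0.8]
contact_force: [-0.2, -0.2, -0.6]
finger_gap: 0.0868
finger_force: 0.0
```

Emit:
move_arm --targets "0 0 0 0 0 0; 0 0 0 0 0 0; 0 0 0 0 0 0; 0 0 0 0 0 0; 0 0 0 0 0 0" --claw 0 --newtons 35

```text
clock: 3.95
tcp_pos: [0.6643, -0.1408, 0.0725]
orientation: [179.8, -30.1, -0.8]
contact_force: [-0.3, 0.3, 0.6]
finger_gap: 0.0449
finger_force: 0.0
```

Emit:
move_arm --targets "0 0 0 0 0 0; 0 0 0 0 0 0; 0 0 0 0 0 0; 0 0 0 0 0 0; 0 0 0 0 0 0"

```text
clock: 4.58
tcp_pos: [0.6641, -0.1431, 0.0725]
orientation: [179.7, -30.2, -0.9]
contact_force: [1.2, -7.0, -1.9]
finger_gap: 0.0274
finger_force: 35.0
```

Emit:
move_arm --targets "-13 0 -7.5 0 0 0; -15.6 0 -9 0 0 0; -15.6 0 -9 0 0 0; -15.6 0 -9 0 0 0; -15.6 0 -9 0 0 0"

```text
clock: 5.2
tcp_pos: [0.5767, -0.1425, 0.0725]
orientation: [179.6, -30.2, -0.9]
contact_force: [2.8, -11.5, -4.1]
finger_gap: 0.0274
finger_force: 35.1
```

Emit:
move_arm --targets "-15.6 0 -9 0 0 0; -13 0 -7.5 0 0 0; -8.7 0 -5 0 0 0; -3.5 0 -2 0 0 0; 0 0 0 0 0 0"

```text
clock: 5.82
tcp_pos: [0.5341, -0.1421, 0.0751]
orientation: [179.5, -30.7, -0.9]
contact_force: [21.6, -12.7, -14.2]
finger_gap: 0.0274
finger_force: 35.1
```

Emit:
move_arm --targets "0 0 0 0 0 0; 0 0 0 0 0 0; 0 0 0 0 0 0; 0 0 0 0 0 0; 0 0 0 0 0 0" --claw 1

```text
clock: 6.45
tcp_pos: [0.5301, -0.1386, 0.072]
orientation: [179.8, -30.1, -0.7]
contact_force: [-0.3, 0.2, -0.4]
finger_gap: 0.0695
finger_force: 0.0
```

Emit:
move_arm --targets "0 0 -10 0 0 0; 0 0 -30 0 0 0; 0 0 -50 0 0 0; 0 0 -50 0 0 0; 0 0 -50 0 0 0"

```text
clock: 7.08
tcp_pos: [0.4502, -0.1398, 0.2152]
orientation: [179.1, -30.3, -0.6]
contact_force: [-0.3, -1.5, 0.3]
finger_gap: 0.0874
finger_force: 0.0
```

Run:
```python
from h import *
a=imaging.grab_frame('top');b=imaging.grab_frame('wrist');m=imaging.camera_model('wrist')
np.save('top1.npy',a);np.save('w2.npy',b);save(np.hstack([cv2.resize(a[100:300,200:400],(400,400)),cv2.resize(b,(400,300)).copy() if 0 else cv2.copyMakeBorder(cv2.resize(b,(400,300)),0,100,0,0,0)]),'p2.png')
import json;json.dump({k:np.array(v).tolist() for k,v in m.items()},open('w2m.json','w'))
s=bot.get_state();print(s['clock'],s['tcp_pos'],s['orientation'],s['joints'])
```

```text
7.175 [ 0.45209203 -0.13618301  0.21464094] [179.19201331 -30.33387555  -0.18193836] [ 50.53975151 -20.05524683 -26.78223672 130.71923388 -29.77237793
  41.88266164 -49.52541002]
```

View pics/p2.png

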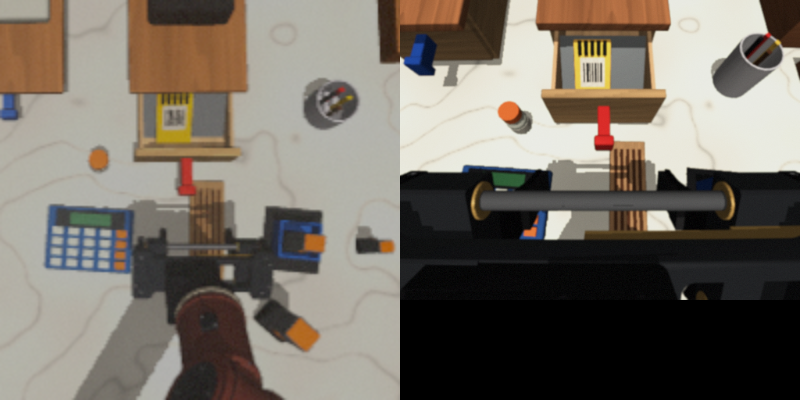

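The crops show the drawer open with the pack visible. The label is at about (288,159) in the top image and about (247,93) in the wrist image, left of the drawer's middle.

Run:
```python
from h import *
import json
mt=imaging.camera_model('top');mw=json.load(open('w2m.json'))
def lab(img,box):
    x0,y0,x1,y1=box;c=img[y0:y1,x0:x1];h=cv2.cvtColor(c,cv2.COLOR_RGB2HSV)
    y=cv2.inRange(h,(20,120,80),(35,255,255));hull=cv2.convexHull(np.argwhere(y)[:,::-1].astype(np.int32))
    k=np.zeros_like(y);cv2.fillConvexPoly(k,hull,255)
    w=((h[...,1]<60)&(h[...,2]>120)&(k>0)).astype(np.uint8)
    w=cv2.morphologyEx(w,cv2.MORPH_CLOSE,np.ones((5,5)));n,l,s,_=cv2.connectedComponentsWithStats(w);i=1+np.argmax(s[1:,4])
    r=cv2.minAreaRect(np.argwhere(l==i)[:,::-1].astype(np.float32));q=cv2.boxPoints(cv2.minAreaRect(hull))
    print(s[i],r,q.round(1).tolist());return np.array(r[0])+[x0,y0],cv2.boxPoints(r)+[x0,y0],q+[x0,y0]
t,tb,tq=lab(np.load('top1.npy'),(272,145,305,175));w,wb,wq=lab(np.load('w2.npy'),(210,45,300,118))
print(t,w);P,e=tri(mt,[t],mw,[w]);print(P,e)
for z in(.03,.045,.06): print(z,onz(mt,[t],z)[0],onz(mw,[w],z)[0])
print(onz(mw,wb,P[2]).round(4))
```

```text
[ 10   8  11  12 121] ((15.0, 13.5), (11.0, 10.0), 90.0) [[6.0, 1.0], [24.0, 1.0], [24.0, 26.0], [6.0, 26.0]]
[  21   29   31   37 1127] ((36.0, 47.0), (36.0, 30.0), 90.0) [[12.0, 7.0], [60.0, 7.0], [60.0, 69.0], [12.0, 69.0]]
[287.  158.5] [246.  92.]
[ 0.65502883 -0.12457726  0.06409387] 0.0066739340627139584
0.03 [ 0.66123588 -0.13091394  0.03      ] [ 0.67744433 -0.12012974  0.03      ]
0.045 [ 0.65887191 -0.12955949  0.045     ] [ 0.66711926 -0.12067601  0.045     ]
0.06 [ 0.65650794 -0.12820504  0.06      ] [ 0.65679419 -0.12122228  0.06      ]
[[ 0.6808 -0.102   0.0641]
 [ 0.6807 -0.1406  0.0641]
 [ 0.6283 -0.14    0.0641]
 [ 0.6284 -0.1029  0.0641]]
```

Emit:
move_arm --targets "10 0 -20 0 0 0; 0 0 0 0 0 0; 0 0 0 0 0 0; 0 0 0 0 0 0"

```text
clock: 7.68
tcp_pos: [0.4496, -0.1362, 0.2328]
orientation: [179.4, -30.0, -0.4]
contact_force: [1.1, -0.8, -0.0]
finger_gap: 0.0868
finger_force: 0.0
```

```bash
cat > lab.py <<'E'
from h import *
def lab(img,box):
    x0,y0,x1,y1=box;c=img[y0:y1,x0:x1];h=cv2.cvtColor(c,cv2.COLOR_RGB2HSV)
    y=cv2.inRange(h,(20,120,80),(35,255,255));n,l,s,_=cv2.connectedComponentsWithStats(cv2.dilate(y,np.ones((5,5))));y[l!=1+np.argmax(s[1:,4])]=0
    hull=cv2.convexHull(np.argwhere(y)[:,::-1].astype(np.int32))
    k=np.zeros_like(y);cv2.fillConvexPoly(k,hull,255)
    w=((h[...,1]<60)&(h[...,2]>120)&(k>0)).astype(np.uint8)
    w=cv2.morphologyEx(w,cv2.MORPH_CLOSE,np.ones((5,5)));n,l,s,_=cv2.connectedComponentsWithStats(w);i=1+np.argmax(s[1:,4])
    r=cv2.minAreaRect(np.argwhere(l==i)[:,::-1].astype(np.float32))
    return np.array(r[0])+[x0,y0],r,cv2.boxPoints(r)+[x0,y0]
E
python3 - <<'E'
from lab import *
s=bot.get_state();mw=imaging.camera_model('wrist');b=imaging.grab_frame('wrist');mt=imaging.camera_model('top');np.save('w3.npy',b)
print(s['clock'],s['tcp_pos'],s['orientation'],s['joints'][1],s['joints'][3],s['dq'])
w,r,wb=lab(b,(150,20,340,150));print(w,r)
t=[287.3,158.7]
print(tri(mt,[t],mw,[w]))
n=np.array([-np.sin(np.radians(35)),0,np.cos(np.radians(35))])
for z in(.05,.06,.07):
    o,v=ray(mw,np.r_[[w],wb]);C=o+v[0]*(z-o[2])/v[0,2]
    Q=o+v*(((C-o)@n)/(v@n))[:,None];print(z,C.round(4),[np.linalg.norm(Q[i+1]-Q[(i+1)%4+1]).round(4) for i in range(4)])
h=cv2.cvtColor(b,cv2.COLOR_RGB2HSV);k=cv2.inRange(h,(0,150,80),(6,255,255));n_,l,st,c=cv2.connectedComponentsWithStats(k)
print([(st[i].tolist(),c[i]) for i in range(1,n_) if st[i,4]>40])
G=np.array([.547,-.142,.07]);print(proj(mw,[G+[-.025,0,-.017]]))
E
```

```text
7.675 [ 0.44956796 -0.13621476  0.23281037] [179.42559922 -29.99543279  -0.40362636] -21.20178259103103 129.13888060546017 [-0.27341467 -0.28352519  0.54745069 -0.21806846  0.19211264  0.16448876
 -0.12390835]
[248.5  97. ] ((98.5, 77.0), (34.0, 29.0), 90.0)
(array([ 0.65430905, -0.12631154,  0.06565969]), np.float64(0.004876965657821021))
0.05 [ 0.6638 -0.1235  0.05  ] [np.float64(0.0393), np.float64(0.0449), np.float64(0.0409), np.float64(0.0448)]
0.06 [ 0.6573 -0.1238  0.06  ] [np.float64(0.0382), np.float64(0.0436), np.float64(0.0397), np.float64(0.0435)]
0.07 [ 0.6507 -0.1241  0.07  ] [np.float64(0.037), np.float64(0.0422), np.float64(0.0385), np.float64(0.0422)]
[([252, 139, 23, 54, 922], array([262.57049892, 167.335141  ]))]
[[263.51446198 196.0687022 ]]
```

Run:
```python
from lab import *
mt=imaging.camera_model('top');ms=imaging.camera_model('side')
print('decoy tail',tri(mt,[[549*.64,416*.64]],ms,[[257*.64,373*.64]]))
plan([.38,-.33,.30],[180,0,-6],6)
```

```text
decoy tail (array([ 0.31360239, -0.29837014,  0.19367912]), np.float64(0.0021906727524598))
-4.3 32.5 -15.0 -0.15 -5.0 0.89;
-5.1 32.6 -14.5 -0.15 -5.0 0.89;
-5.8 32.8 -14.0 -0.15 -5.0 0.89;
-6.5 32.9 -13.4 -0.15 -5.0 0.89;
-7.1 33.0 -12.7 -0.15 -5.0 0.89;
-7.7 33.2 -11.9 -0.15 -5.0 0.89;
```

Emit:
move_arm --targets "0 10 -50 0 -4 0; -4 32 -8 0 -5 0.9; -5 32 -6 0 -5 1; -6 33 -6 0 -5 1; -6 33 -4 0 -5 1"

```text
clock: 8.35
tcp_pos: [0.4037, -0.2721, 0.2798]
orientation: [-179.2, -7.1, -4.2]
contact_force: [0.3, 0.6, -0.2]
finger_gap: 0.0868
finger_force: 0.0
```

Run:
```python
from lab import *
s=bot.get_state();print(s['tcp_pos'],s['orientation'],s['joints'])
plan([.38,-.33,.30],[180,0,-6],3)
```

```text
[ 0.40368127 -0.2720747   0.27984439] [-179.20482502   -7.06369874   -4.16240626] [ 45.245661    -4.35424414 -12.82460529 106.42270883  -5.2606378
  72.03539347 -60.33531548]
-5.6 19.7 -7.7 -0.3 -2.35 0.63;
-5.7 19.8 -7.4 -0.3 -2.35 0.63;
-5.8 19.9 -7.1 -0.3 -2.35 0.63;
```

Emit:
move_arm --targets "-5.5 14 -7.5 -0.3 -2 0.6; -5.5 20 -7 -0.3 -2 0.6; -5.5 15 -7 -0.3 -2 0.3; 0 0 0 0 0 0; 0 0 0 0 0 0"

```text
clock: 8.98
tcp_pos: [0.3817, -0.3178, 0.2988]
orientation: [-180.0, -1.2, -5.6]
contact_force: [-0.8, -0.9, -0.0]
finger_gap: 0.0871
finger_force: 0.0
```

Run:
```python
from lab import *
s=bot.get_state();mw=imaging.camera_model('wrist');b=imaging.grab_frame('wrist');np.save('w4.npy',b);save(b,'w4.png')
print(s['clock'],s['tcp_pos'],s['orientation'])
h=cv2.cvtColor(b,cv2.COLOR_RGB2HSV);k=cv2.inRange(h,(5,140,90),(18,255,255));n,l,st,c=cv2.connectedComponentsWithStats(k)
for i in range(1,n):
    if st[i,4]>60:
        r=cv2.minAreaRect(np.argwhere(l==i)[:,::-1].astype(np.float32));Q=onz(mw,cv2.boxPoints(r),.16)[:,:2];print(st[i].tolist(),c[i],onz(mw,[r[0]],.16).round(4),Q.round(4).tolist())
```

```text
8.975 [ 0.3817397  -0.31784248  0.29883111] [-179.95506284   -1.22315438   -5.56417138]
[434, 0, 78, 45, 1830] [467.16393443  27.40601093] [[ 0.519  -0.5253  0.16  ]] [[0.5399, -0.489], [0.5346, -0.5598], [0.4973, -0.5634], [0.5032, -0.4903]]
[168, 67, 12, 69, 205] [173.26341463 101.2097561 ] [[ 0.4759 -0.242   0.16  ]] [[0.5065, -0.2412], [0.5065, -0.2445], [0.4438, -0.2428], [0.4437, -0.2393]]
[140, 69, 19, 109, 299] [148.80936455 121.58862876] [[ 0.458  -0.2147  0.16  ]] [[0.5076, -0.2144], [0.5077, -0.2181], [0.4041, -0.2149], [0.4039, -0.2109]]
[147, 69, 17, 100, 277] [154.9566787  116.93862816] [[ 0.4617 -0.2216  0.16  ]] [[0.5069, -0.2212], [0.507, -0.2247], [0.4128, -0.2219], [0.4127, -0.2182]]
[154, 68, 16, 91, 250] [160.912 111.904] [[ 0.4661 -0.2281  0.16  ]] [[0.5071, -0.2273], [0.5072, -0.2315], [0.4222, -0.2289], [0.4221, -0.2243]]
[161, 68, 14, 84, 238] [167.05042017 106.76890756] [[ 0.4688 -0.235   0.16  ]] [[0.5064, -0.2342], [0.5065, -0.2378], [0.4287, -0.2358], [0.4286, -0.2318]]
[248, 113, 31, 27, 779] [262.95250321 125.88061617] [[ 0.444  -0.3257  0.16  ]] [[0.45
[... 295 characters left out ...]
0.16  ]] [[0.4633, -0.1244], [0.462, -0.1365], [0.4534, -0.1342], [0.4547, -0.122]]
[61, 141, 13, 8, 97] [ 67.06185567 144.44329897] [[ 0.4456 -0.128   0.16  ]] [[0.4497, -0.1228], [0.4484, -0.135], [0.4416, -0.1332], [0.4428, -0.1209]]
[63, 152, 13, 9, 98] [ 69.24489796 156.34693878] [[ 0.4341 -0.127   0.16  ]] [[0.4387, -0.1219], [0.4374, -0.1343], [0.4295, -0.1322], [0.4307, -0.1198]]
[65, 164, 13, 9, 94] [ 71.21276596 167.91489362] [[ 0.4218 -0.1259  0.16  ]] [[0.4265, -0.1208], [0.4252, -0.1332], [0.4171, -0.1311], [0.4184, -0.1186]]
[219, 269, 49, 22, 602] [244.77076412 276.10299003] [[ 0.2784 -0.2875  0.16  ]] [[0.2941, -0.2623], [0.289, -0.3156], [0.2624, -0.3132], [0.2676, -0.2587]]
```

View pics/w4.png

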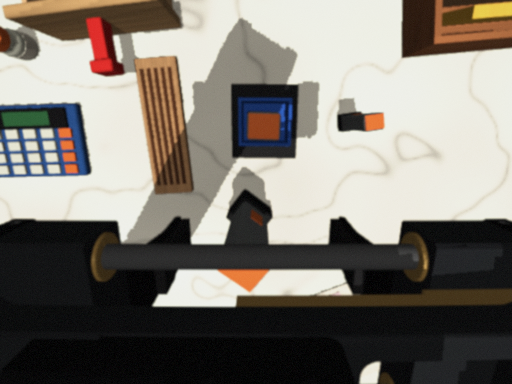

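The wrist view shows the scanner's orange tail at (263,126) inside the blue holder, with yaw matching the tool's at about −5.5°. The big decoy is at (248,240), closer to the robot.

Run:
```python
from lab import *
plan([.4443,-.328,.295],[180,0,-5.6],2)
```

```text
31.6 2.1 2.6 -0.02 -0.61 0.02;
31.6 2.1 2.3 -0.02 -0.61 0.02;
```

Emit:
move_arm --targets "31.5 2 2.5 0 -0.6 0; 31.5 2 2.5 0 -0.6 0; 0 0 0 0 0 0; 0 0 0 0 0 0; 0 0 0 0 0 0"

```text
clock: 9.65
tcp_pos: [0.4431, -0.3287, 0.2958]
orientation: [180.0, -0.0, -5.6]
contact_force: [-0.2, 0.6, -0.4]
finger_gap: 0.087
finger_force: 0.0
```

Emit:
move_arm --targets "0 0 40 0 0 0; 0 0 45 0 0 0; 0 0 25 0 0 0; 0 0 0 0 0 0; 0 0 0 0 0 0"

```text
clock: 10.28
tcp_pos: [0.4442, -0.3292, 0.1871]
orientation: [179.9, -0.1, -5.6]
contact_force: [0.9, 0.1, 0.2]
finger_gap: 0.087
finger_force: 0.0
```

Run:
```python
from lab import *
s=bot.get_state();print(s['tcp_pos'],s['orientation'],s['joints'])
plan([.4443,-.328,.132],[180,0,-5.6],2)
```

```text
[ 0.44424722 -0.32916948  0.18710723] [ 1.79925568e+02 -1.11879294e-01 -5.61803169e+00] [ 43.67057272  10.72218973 -13.18673819 101.49828994   2.64622683
  67.9442183  -65.90050503]
-0.1 -0.6 27.6 0.04 -0.06 -0.01;
-0.1 -0.6 27.6 0.04 -0.06 -0.01;
```

Emit:
move_arm --targets "0 0 27 0 0 0; 0 0 28 0 0 0; 0 0 0 0 0 0; 0 0 0 0 0 0; 0 0 0 0 0 0"

```text
clock: 10.9
tcp_pos: [0.4448, -0.3292, 0.1323]
orientation: [179.9, -0.1, -5.6]
contact_force: [-0.2, -0.4, -0.4]
finger_gap: 0.0867
finger_force: 0.0
```

Emit:
move_arm --targets "0 0 0 0 0 0; 0 0 0 0 0 0; 0 0 0 0 0 0; 0 0 0 0 0 0; 0 0 0 0 0 0" --claw 0 --newtons 25

```text
clock: 11.52
tcp_pos: [0.4439, -0.3287, 0.1305]
orientation: [180.0, -0.0, -5.6]
contact_force: [-0.5, -0.1, -0.6]
finger_gap: 0.0448
finger_force: 0.0
```

Emit:
move_arm --targets "0 0 0 0 0 0; 0 0 0 0 0 0; 0 0 0 0 0 0; 0 0 0 0 0 0"

```text
clock: 12.02
tcp_pos: [0.4439, -0.3287, 0.1304]
orientation: [180.0, -0.0, -5.6]
contact_force: [0.7, -0.4, -1.1]
finger_gap: 0.0336
finger_force: 24.9
```

Emit:
move_arm --targets "0 0 -15 0 0 0; 0 0 -35 0 0 0; 0 0 -45 0 0 0; 0 0 -40 0 0 0; 0 0 -15 0 0 0"

```text
clock: 12.65
tcp_pos: [0.4447, -0.3291, 0.2841]
orientation: [179.9, -0.2, -5.6]
contact_force: [0.2, -0.6, -2.1]
finger_gap: 0.0339
finger_force: 24.9
```

Run:
```python
from lab import *
s=bot.get_state();print(s['tcp_pos'],s['orientation'],s['finger_gap'],s['finger_force'])
plan([.543,-.1255,.288],[180,-35,-.8],10)
```

```text
[ 0.44474221 -0.32911191  0.28409944] [179.85163372  -0.24360531  -5.59275451] 0.033947343184809235 24.897854989394546
7.8 -21.2 -0.4 0.16 3.47 -0.46;
8.0 -21.2 0.1 0.16 3.47 -0.46;
8.1 -21.1 0.7 0.16 3.47 -0.46;
8.2 -21.0 1.2 0.16 3.47 -0.46;
8.3 -21.0 1.8 0.16 3.47 -0.46;
8.3 -20.9 2.4 0.16 3.47 -0.46;
8.4 -20.8 2.9 0.16 3.47 -0.46;
8.3 -20.7 3.5 0.16 3.47 -0.46;
8.3 -20.7 4.0 0.16 3.47 -0.46;
8.2 -20.6 4.6 0.16 3.47 -0.46;
```

Emit:
move_arm --targets "8 -21 -0.5 0.2 3.5 -0.5; 8 -21 0 0.2 3.5 -0.5; 8 -21 0.5 0.2 3.5 -0.5; 8 -21 1 0.2 3.5 -0.5; 8 -21 2 0.2 3.5 -0.5"

```text
clock: 13.28
tcp_pos: [0.4923, -0.2264, 0.2825]
orientation: [-179.4, -17.6, -3.2]
contact_force: [-0.4, -0.5, -0.8]
finger_gap: 0.0339
finger_force: 24.9
```

Emit:
move_arm --targets "8 -21 2.5 0.2 3.5 -0.5; 8 -21 3 0.2 3.5 -0.4; 8 -21 3.5 0.2 3.5 -0.4; 8 -20 4 0.1 3.4 -0.4; 8 -19 4 0 3.4 -0.4"

```text
clock: 13.9
tcp_pos: [0.5392, -0.126, 0.2847]
orientation: [-179.6, -34.9, -1.0]
contact_force: [-0.1, -0.2, -2.2]
finger_gap: 0.0339
finger_force: 24.9
```

Run:
```python
from lab import *
s=bot.get_state();print(s['tcp_pos'],s['orientation'],s['joints'],s['finger_gap'])
plan([.5432,-.1255,.2281],[180,-35,-.8],3)
mw=imaging.camera_model('wrist');b=imaging.grab_frame('wrist');ms=imaging.camera_model('side');a=imaging.grab_frame('side')
save(np.hstack([cv2.resize(b,(400,300)),cv2.resize(a[150:310,180:393],(400,300))]),'p5.png');np.save('w5.npy',b)
print('expect label',proj(mw,[[.656,-.1255,.06]]))
```

```text
[ 0.539243   -0.12602993  0.28467967] [-179.60554441  -34.88963775   -1.02870495] [ 37.35761778 -14.19055921 -20.25294323 120.69647285 -21.64239102
  40.48177649 -62.18705819] 0.03386042334444652
-9.7 -0.1 16.2 -0.09 0.04 -0.06;
-9.7 -0.1 16.2 -0.09 0.04 -0.06;
-9.7 -0.2 16.2 -0.09 0.04 -0.06;
expect label [[260.02723813 188.25478885]]
```

View pics/p5.png

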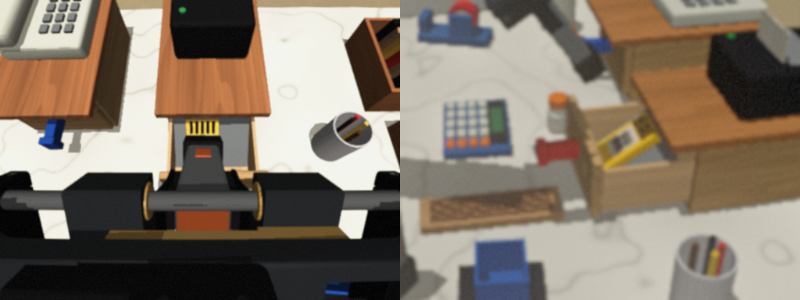

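The scanner's nose (205) and the pack stripes (203) line up in the wrist crop. The side crop shows the drawer open and the pack on its slope, with the scanner above it.

Emit:
move_arm --targets "-8 0 14 0 0 0; -10 0 16 0 0 0; -10 0 16 0 0 0; 0 0 2 0 0 0; 0 0 0 0 0 0"

```text
clock: 14.62
tcp_pos: [0.5442, -0.127, 0.2304]
orientation: [-179.6, -34.8, -1.1]
contact_force: [-0.5, 0.3, -0.8]
finger_gap: 0.0336
finger_force: 24.9
```

Run:
```python
from lab import *
s=bot.get_state();print(s['tcp_pos'],s['orientation'],s['contact_force'])
ms=imaging.camera_model('side');a=imaging.grab_frame('side');mw=imaging.camera_model('wrist');b=imaging.grab_frame('wrist')
T=R.from_euler('xyz',s['orientation'],degrees=True);W=np.array(s['tcp_pos'])+T.apply([0,0,.1204]);n=np.array([-np.sin(np.radians(35)),0,np.cos(np.radians(35))]);L=np.array([.656,-.1255,.06])
d=W-L;print('win',W,'dist',d@n,'y',d[1],'upslope',d@[.819,0,.574])
print(proj(ms,[L,W]),proj(mw,[L]))
save(np.hstack([cv2.resize(b[60:260,150:360],(400,380)),cv2.resize(a[180:300,250:376],(400,380))]),'p6.png')
```

```text
[ 0.5442085  -0.12701003  0.23040541] [-179.60522755  -34.84050059   -1.06420945] [-0.48692299  0.30341233 -0.82562243]
win [ 0.61299419 -0.12745809  0.13158999] dist 0.08331020370939006 y -0.001958092786464971 upslope 0.005870894798040902
[[296.78381441 223.8566891 ]
 [283.12037126 204.35035913]] [[259.06252016 177.41342548]]
```

View pics/p6.png

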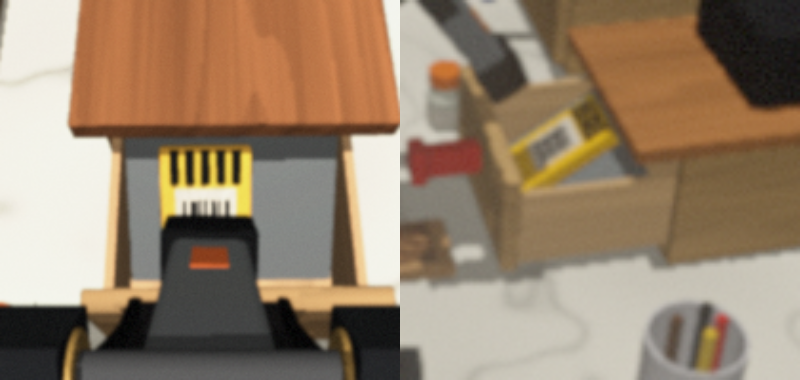

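The close view shows the nose (column 209) over the label (205). The side crop has the label at (555,142) and the nose end at about (505,92), both within a few pixels of what I calculated, and the scanner is clear of the drawer front.

Emit:
move_arm --targets "0 0 5 0 0 0; 0 0 0 0 0 0; 0 0 0 0 0 0; 0 0 0 0 0 0; 0 0 0 0 0 0"

```text
clock: 15.35
tcp_pos: [0.5469, -0.1266, 0.2259]
orientation: [-179.6, -34.9, -1.0]
contact_force: [0.3, 0.3, -1.5]
finger_gap: 0.0336
finger_force: 24.9
```

Emit:
move_arm --targets "0 0 0 0 0 0; 0 0 0 0 0 0; 0 0 0 0 0 0; 0 0 0 0 0 0; 0 0 0 0 0 0"

```text
clock: 15.98
tcp_pos: [0.5469, -0.1266, 0.2258]
orientation: [-179.6, -34.9, -1.0]
contact_force: [-0.9, 0.2, -1.1]
finger_gap: 0.0338
finger_force: 24.9
```

Emit:
move_arm --targets "0 0 0 0 0 0; 0 0 0 0 0 0; 0 0 0 0 0 0; 0 0 0 0 0 0; 0 0 0 0 0 0"

```text
clock: 16.6
tcp_pos: [0.5469, -0.1266, 0.2258]
orientation: [-179.6, -34.9, -1.0]
contact_force: [0.4, -1.1, -1.6]
finger_gap: 0.0337
finger_force: 24.9
```

Emit:
move_arm --targets "0 0 0 0 0 0; 5 0 -12 0 0 0; 10 0 -16 0 0 0; 10 0 -16 0 0 0; 10 0 -16 0 0 0"

```text
clock: 17.23
tcp_pos: [0.5412, -0.127, 0.2968]
orientation: [-179.6, -34.9, -1.0]
contact_force: [0.3, -0.6, -1.3]
finger_gap: 0.0337
finger_force: 24.9
```

Run:
```python
from lab import *
s=bot.get_state();print(s['clock'],s['tcp_pos'],s['orientation'],s['finger_gap'])
plan([.4445,-.329,.284],[180,0,-5.6],10)
```

```text
17.225 [ 0.54120412 -0.12695731  0.29681895] [-179.64728231  -34.90298936   -1.02688732] 0.03373178682402001
-8.4 20.3 -4.4 -0.17 -3.49 0.45;
-8.5 20.4 -3.8 -0.17 -3.49 0.45;
-8.5 20.5 -3.2 -0.17 -3.49 0.45;
-8.5 20.6 -2.7 -0.17 -3.49 0.45;
-8.5 20.7 -2.1 -0.17 -3.49 0.45;
-8.5 20.7 -1.5 -0.17 -3.49 0.45;
-8.4 20.8 -0.9 -0.17 -3.49 0.45;
-8.2 20.9 -0.4 -0.17 -3.49 0.45;
-8.1 20.9 0.2 -0.17 -3.49 0.45;
-7.9 21.0 0.7 -0.17 -3.49 0.45;
```

Emit:
move_arm --targets "-8.5 20 -4.5 -0.2 -3.5 0.4; -8.5 20.5 -4 -0.2 -3.5 0.4; -8.5 20.5 -3 -0.2 -3.5 0.4; -8.5 20.5 -2.5 -0.2 -3.5 0.5; -8.5 20.5 -2 -0.2 -3.5 0.5"

```text
clock: 17.85
tcp_pos: [0.4926, -0.2284, 0.2898]
orientation: [-179.7, -17.3, -3.4]
contact_force: [0.8, -0.1, -0.4]
finger_gap: 0.0341
finger_force: 24.9
```

Emit:
move_arm --targets "-8.5 20.5 -1.5 -0.2 -3.5 0.5; -8.5 20.5 -1 -0.2 -3.5 0.5; -8 20.5 -0.5 -0.1 -3.5 0.5; -8 20.5 0 -0.1 -3.5 0.5; -8 18 0.5 -0.1 -3.5 0.4"

```text
clock: 18.48
tcp_pos: [0.4444, -0.3252, 0.2842]
orientation: [-180.0, 0.2, -5.8]
contact_force: [1.1, -0.6, -0.8]
finger_gap: 0.034
finger_force: 24.9
```

Emit:
move_arm --targets "0 0 0 0 0 0; 0 0 0 0 0 0; 0 0 0 0 0 0; 0 0 0 0 0 0"

```text
clock: 18.98
tcp_pos: [0.4448, -0.3237, 0.2834]
orientation: [-180.0, 0.1, -5.7]
contact_force: [0.2, -1.0, -1.5]
finger_gap: 0.0341
finger_force: 24.9
```

Run:
```python
from lab import *
s=bot.get_state();print(s['clock'],s['tcp_pos'],s['orientation'],s['finger_gap'])
plan([.4445,-.329,.284],[180,0,-5.6],1)
a=imaging.grab_frame('side');ms=imaging.camera_model('side');h=cv2.cvtColor(a,cv2.COLOR_RGB2HSV)
b=imaging.grab_frame('wrist');save(np.hstack([cv2.resize(b,(400,300)),cv2.resize(a[130:330,130:397],(400,300))]),'p7.png')
H=np.array([.4465,-.331,0]);print(proj(ms,[H+[0,0,.062],np.array(s['tcp_pos'])-[0,0,.1204]]))
```

```text
18.975 [ 0.44484014 -0.32366043  0.28341361] [-1.79961535e+02  1.29158002e-01 -5.69084071e+00] 0.03409641592507715
0.2 5.3 -0.6 -0.04 0.13 -0.09;
[[232.29718306 287.30678673]
 [229.39474238 250.61462291]]
```

View pics/p7.png

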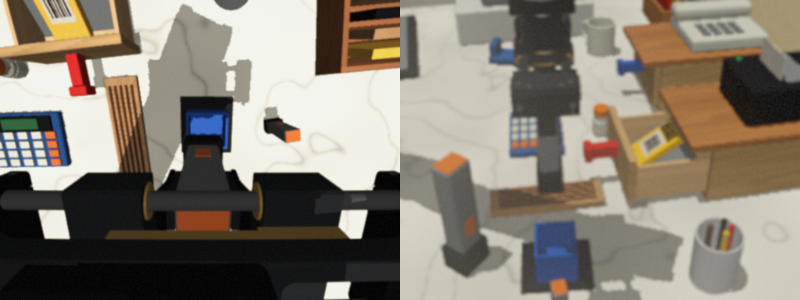

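The scanner hangs vertically above the holder in both views, about 6 mm short in y. I'll correct that and lower it.

Emit:
move_arm --targets "1 6.5 10 0 0 0; 0 0 35 0 0 0; 0 0 35 0 0 0; 0 0 0 0 0 0; 0 0 0 0 0 0"

```text
clock: 19.7
tcp_pos: [0.4453, -0.331, 0.2041]
orientation: [-180.0, 0.1, -5.7]
contact_force: [0.7, 1.1, -0.7]
finger_gap: 0.0338
finger_force: 24.9
```

Emit:
move_arm --targets "0 0 20 0 0 0; 0 0 20 0 0 0; 0 0 14 0 0 0; 0 0 5 0 0 0; 0 0 0 0 0 0"

```text
clock: 20.32
tcp_pos: [0.4449, -0.3307, 0.1445]
orientation: [-180.0, 0.2, -5.7]
contact_force: [0.3, -0.3, -1.1]
finger_gap: 0.0341
finger_force: 24.9
```

Emit:
move_arm --targets "0 0 4 0 0 0; 0 0 3 0 0 0; 0 0 2 0 0 0; 0 0 1.5 0 0 0; 0 0 1 0 0 0"

```text
clock: 20.95
tcp_pos: [0.4447, -0.3305, 0.1325]
orientation: [-179.9, 0.2, -5.7]
contact_force: [0.2, -0.6, -0.8]
finger_gap: 0.0339
finger_force: 24.9
```

Emit:
move_arm --targets "0 0 1 0 0 0; 0 0 1 0 0 0; 0 0 0.5 0 0 0; 0 0 0 0 0 0; 0 0 0 0 0 0"

```text
clock: 21.58
tcp_pos: [0.4448, -0.3305, 0.1304]
orientation: [-180.0, 0.2, -5.7]
contact_force: [-0.9, 0.8, 5.4]
finger_gap: 0.034
finger_force: 24.9
```

It is on the floor (5 N contact at the original height), so I'll release it.

Emit:
move_arm --targets "0 0 0 0 0 0; 0 0 0 0 0 0; 0 0 0 0 0 0; 0 0 0 0 0 0; 0 0 0 0 0 0" --claw 1

```text
clock: 22.2
tcp_pos: [0.4447, -0.3305, 0.13]
orientation: [-179.9, 0.2, -5.7]
contact_force: [0.2, -0.3, 0.0]
finger_gap: 0.0761
finger_force: 0.0
```

Emit:
move_arm --targets "0 0 0 0 0 0; 0 0 0 0 0 0; 0 0 -10 0 0 0; 0 0 -30 0 0 0; 0 0 -40 0 0 0"

```text
clock: 22.82
tcp_pos: [0.4445, -0.3303, 0.2109]
orientation: [-179.9, 0.2, -5.7]
contact_force: [-0.0, -0.3, 0.5]
finger_gap: 0.0873
finger_force: 0.0
```

Emit:
move_arm --targets "0 0 -40 0 0 0; 0 0 -40 0 0 0; -30 0 0 0 0 0; -30 0 0 0 0 0; 0 0 0 0 0 0"

```text
clock: 23.45
tcp_pos: [0.3839, -0.3252, 0.2915]
orientation: [180.0, 0.1, -5.8]
contact_force: [0.4, -0.9, -0.1]
finger_gap: 0.0869
finger_force: 0.0
```

Run:
```python
from lab import *
s=bot.get_state();print(s['clock'],s['tcp_pos'],s['contact_force'])
mw=imaging.camera_model('wrist');b=imaging.grab_frame('wrist');a=imaging.grab_frame('side')
save(np.hstack([cv2.resize(b,(400,300)),cv2.resize(a[130:330,130:397],(400,300))]),'p8.png')
h=cv2.cvtColor(b,cv2.COLOR_RGB2HSV);k=cv2.inRange(h,(5,140,90),(18,255,255));k[:80]=0;k[200:]=0;k[:,:220]=0;k[:,320:]=0
r=cv2.minAreaRect(np.argwhere(k)[:,::-1].astype(np.float32));print(r,onz(mw,[r[0]],.16))
```

```text
23.45 [ 0.3838862  -0.32519514  0.29147188] [ 0.42978283 -0.8750007  -0.1283835 ]
((258.5, 125.0), (26.0, 31.0), 90.0) [[ 0.44454459 -0.32895404  0.16      ]]
```

View pics/p8.png

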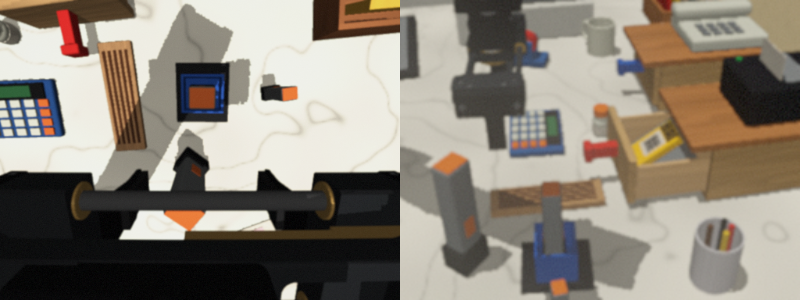

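The scanner stands upright in its holder, with its tail at (.4445,−.329) as before. The red drawer is out, the blue one is shut and the bystanders haven't moved, so I'm handing it in.

```bash
python3 -c "
from rig import bot
print(bot.finish_job())"
```

```text
the job is handed in; nothing more can be done
None
```

I pulled the red drawer out to its stop, held the scanner about 8 cm from the label for over a second, stood it back in its holder and handed the job in at about 23.5 s; the hand-in gave no verdict.

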